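# Shut and latch the instrument washing basket

## Task

The larger of the two lidded steel baskets is loaded and ready for the washer. Press its lid fully shut, then turn the turnbutton at its front edge a quarter turn so that it lies squarely across the lid's front edge and keeps it shut. The smaller lidded basket is still being filled: do not touch it.

Things in the scene. Friction and masses are not known exactly. Their poses are not given: they have to be found in the camera images.
- basket: The larger lidded basket of perforated sheet steel, 200 deep (x), 240 wide (y), 60 high; loaded, does not shift. Origin: centre of its underside. x points from its front (turnbutton, nearer the robot) to its back (hinge), y to its left, z up. Turnbutton pivot: upright axis at x -125, y 0. Lid hinge: along y at x 100, z 63. The shut lid's top is at z 66.
- lid (a joint): Lid of the larger basket: a flat perforated steel plate 200 by 240, 6 thick, hinged on the back rim. Value in rad: 0 = shut (a stop), growing as the front edge rises; starts at 0.3 to 0.6. The stiff hinge leaves it where it is put; 2 to 5 N down on its front half shuts it.
- turnbutton (a joint): Dark steel bar, 14 wide, 5 thick, underside at z 74, 55 long to one side of the pivot, 18 to the other; on it, centred on the pivot, in line with it, a fin 34 long, 10 thick, top at z 101. Rad: 0 = open, long side along basket +y; grows clockwise from above; 1.57 = long side along basket +x, over the lid. Stops 0 and 1.6; starts 0.05 to 0.25; 0.06 N m friction, stays put.
- small_basket: The smaller lidded basket, 150 deep (x), 160 wide (y), 60 high, one instrument inside, otherwise built alike: lid ajar, its own open turnbutton pivoting at x -100, y 0. Origin: centre of its underside, axes as for the larger one. Not to be touched.

How it is judged:
By the outcome, as a careful person would: the job done as asked, in the order asked, and still so for the second after the job is handed in, with the robot touching nothing.
It also fails if it takes over 38 s, if anything falls off the work surface, if the arm or the gripper's body presses on something with over 40 N, if the wrist force passes 120 N, or if a joint passes its speed limit or range.

## Robot

A 7-joint arm with a two-finger parallel gripper is mounted at the origin on the work surface. World frame = base frame: x ahead of the robot, y to its left, z up, the work surface at z = 0. Lengths are in m, angles in rad, forces in N, time in s.
With the tool pointing down it reaches from about 0.35 to 0.9 m from the base axis. Payload 7.2 kg.
Tool frame: the origin (TCP) lies at the very end of the fingers, on their centre line; the grasp point (between the pads) lies 19 mm behind it; z points along the fingers, y is the line along which they close (so a half turn about z gives the same grasp; the last joint's range is limited). The gripper opens to 88 mm and grips with 3 to 60 N. Pads are 20 mm wide; open, the fingers measure 115 mm over their backs; the gripper's body (75 mm by 178 mm) begins 61 mm behind the grasp point.
Start: joints at [-1.377, 0.411, -0.013, 1.596, 0.006, 1.134, -0.082], TCP at [0.162, 0.604, 0.197] pointing down, gripper open.
Joint ranges: [-2.95, 2.95], [-0.29, 1.99], [-1.47, 1.44], [0.14, 2.54], [-1.03, 4.17], [0.13, 1.85], [-2.86, 2.86]. Speed limits (rad/s): [2.39, 2.39, 3.01, 3.01, 3.14, 3.14, 3.14].

## Interface

Orientations are given as a rotation vector (axis times angle).
In Python, from station import read_state, eyes, order gives the robot as it stands. The module is installed in compiled form; this text tells all that it offers.
- The arm moves only by the tool move_arm, never from a script. Its argument "steps" is one flat list of numbers, 4 for each row, row after row: the shift along the tool's x, y, z in mm, then the turn about the tool's z in degrees. A call has 1 to 20 rows; each row is the pose to reach, as a shift and turn from the pose commanded when the call began, along the tool's axes at that moment; what a row does not reach only later rows make up. A row lasts 1/12 s, in which the tool goes at most 41.7 mm and 7.16 degrees, less where a joint would pass 70% of its speed; a pose out of reach is approached as far as the arm can. A call with a gripper value outside its range is refused whole. "jaw" is the finger opening in mm, from 0 to 87.8, set as the call begins (left out, the last holds). The fingers move at their own pace and stop on an object; the grip force is fixed at half the most. Time passes only in rows, so rows that repeat a pose let the fingers close. It gives the time, the measured TCP pose, the force, the opening and the grip force at its end, in the units of the state.
- read_state(): the state, without advancing time (a new reading comes with each control period).
- eyes.capture(name): name is "scene" or "top" or "wrist"; returns a dict with "image" (384x512x3 uint8, blue, green, red), "mtx" (3x3 intrinsics, pixels), "origin" and "attitude" of the camera in the world; the wrist camera has in their place "hand_eye" (4x4, takes a point from camera to tool coordinates, whose origin is the TCP and whose axes are the flange's). Camera axes: x right, y up, looking along -z (the intrinsics and any distortion apply to the point x, -y, -z); pixel columns grow to the right and rows downward; lengths in m; the calibration is good to about 2 mm. A picture is of the moment at which its call begins: read the wrist's pose just before it. There is no depth.
- order.close_job(): hands the job in; it is judged then, once.
The state is a dict: "clock": time; "joint_positions": joint angles; "joint_velocities": joint speeds; "joint_efforts": joint torques, N m; "tool_pos": TCP position; "tool_rot": TCP orientation; "ft_force": force on the tool from outside, world axes, zero at the start; "ft_torque": the same for the moment, N m; "gripper_width": finger opening in m; "finger_force": force on a finger pad.
Only numpy, scipy, OpenCV 4.12 (cv2) and the standard library are available. Lean on these libraries where they do the work, as an engineer would, in place of code of your own. Each camera call takes 0.05 s, during which the arm holds its last target. There are 200 camera calls.

## Working session

There is one attempt and no reset: what is moved stays moved. The work goes in short steps, Python scripts to look and compute and a tool call to move; the robot and the scene stay as the last step left them, time stands still between calls to the robot, and variables do not carry over. Pictures are saved under pics/ and viewed, at most 10 in all, crops included, and the job is handed in when it is done.

Besides the shell and the picture viewer there is one more tool, called after "Request:" as name(argument=value, ...) on one line, values as JSON. move_arm: Moves the arm, as the interface text tells. Its arguments: {"type":"object","properties":{"steps":{"type":"array"},"jaw":{"type":"number"}},"required":["steps"]}

```bash
mkdir -p pics; python3 - <<'E'
from station import read_state, eyes
import cv2, numpy as np, pickle
s=read_state(); print(s['clock'],s['tool_pos'],s['tool_rot'],s['gripper_width'])
for n in ['top','scene']:
    c=eyes.capture(n); pickle.dump(c,open(n+'.pkl','wb')); cv2.imwrite(f'pics/{n}0.png',cv2.resize(c['image'],(800,600)))
    print(n,{k:np.array(v).round(4).tolist() for k,v in c.items() if k!='image'})
E
```

```text
0.0 [0.16165307 0.60316829 0.19573751] [-4.09937891e-01 -3.11465103e+00  2.48736124e-03] 0.08771455707669822
top {'mtx': [[399.7763, 0.0, 248.9516], [0.0, 399.7763, 194.7018], [0.0, 0.0, 1.0]], 'origin': [0.5013, -0.0359, 0.8613], 'attitude': [0.1023, -0.066, -1.5862]}
scene {'mtx': [[368.4169, 0.0, 252.7371], [0.0, 368.4169, 186.6002], [0.0, 0.0, 1.0]], 'origin': [1.1933, -0.2159, 0.5819], 'attitude': [0.7523, 0.531, 1.1519]}
```

View pics/top0.png

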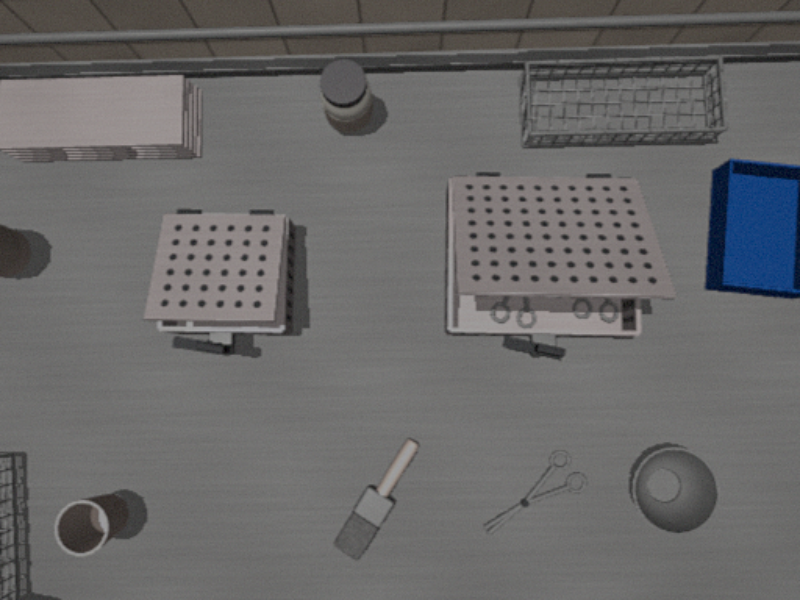

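View pics/scene0.png

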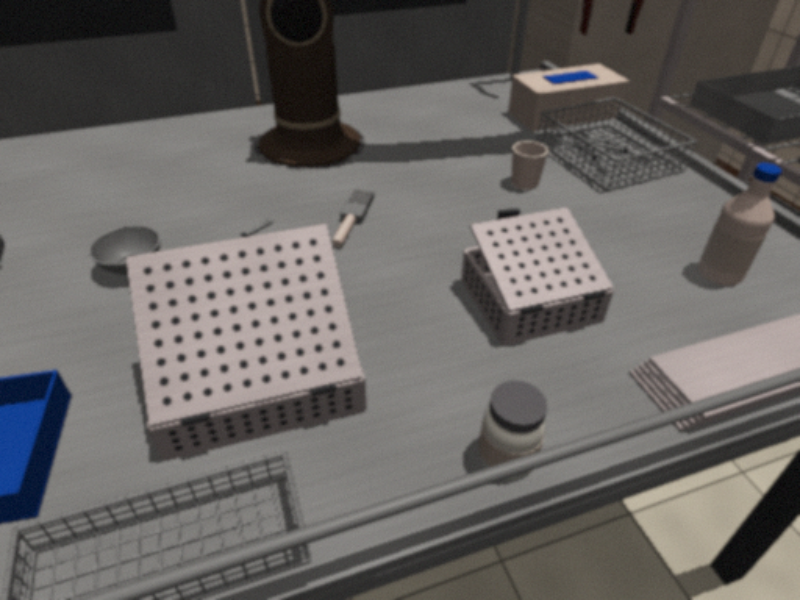

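The top view shows the larger basket on the right: rim corners near (449,332) and (640,332), hinge from (448,178) to (637,178), fin near (548,350) in the 800-px picture. The smaller basket is on the left, at columns 147–292. I'll cast these pixels onto planes.

```bash
cat > h.py <<'E'
import numpy as np, cv2, pickle
from scipy.spatial.transform import Rotation as R
def cast(c,px,z,T=None):
    """pixels (512x384) -> world points on plane z; T = camera pose 4x4 if not in c"""
    Rm,o=(R.from_rotvec(c['attitude']).as_matrix(),np.array(c['origin'])) if T is None else (T[:3,:3],T[:3,3])
    px=np.atleast_2d(np.float64(px)); n=cv2.undistortPoints(px[:,None],np.array(c['mtx']),np.array(c['dist']) if 'dist' in c else None)[:,0]
    d=np.c_[n[:,0],-n[:,1],-np.ones(len(n))]@Rm.T
    return o+d*((z-o[2])/d[:,2])[:,None]
E
python3 - <<'E'
from h import *
c=pickle.load(open('top.pkl','rb'))
s=.64
print(cast(c,np.array([[449,332],[640,332]])*s,.06).round(4))
print(cast(c,np.array([[448,178],[637,178]])*s,.064).round(4))
print(cast(c,np.array([[548,350],[565,352],[506,343]])*s,.08).round(4))
print('small',cast(c,np.array([[158,330],[285,330],[163,213],[289,214]])*s,.063).round(4))
I=c['image'][205:235,315:370]; cv2.imwrite('pics/tb.png',cv2.resize(I,None,fx=12,fy=12,interpolation=2))
E
```

```text
[[ 0.5503 -0.0944  0.06  ]
 [ 0.5461 -0.3369  0.06  ]]
[[ 0.7519 -0.0981  0.064 ]
 [ 0.7461 -0.3432  0.064 ]]
[[ 0.5246 -0.215   0.08  ]
 [ 0.5218 -0.2358  0.08  ]
 [ 0.5342 -0.1634  0.08  ]]
small [[0.5593 0.2807 0.063 ]
 [0.5564 0.116  0.063 ]
 [0.7136 0.2778 0.063 ]
 [0.7086 0.1111 0.063 ]]
```

View pics/tb.png

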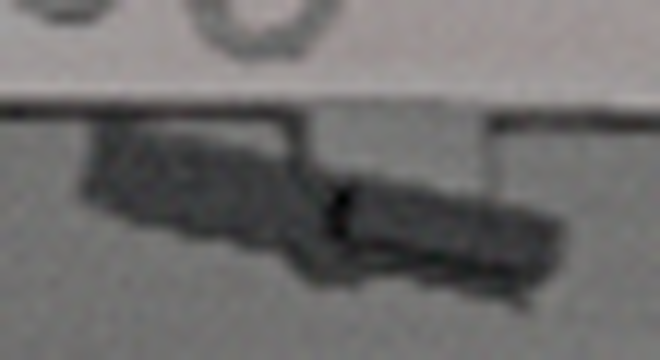

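The crop shows the bar's long side to the left (basket +y) and tilted toward the lid by about 0.2 rad. The fin top runs from about (343,222) to (362,225) in full-image pixels. Basket centre is near (0.649,−0.218) with yaw about −1.2°, so the pivot is near (0.524,−0.216). I'll go above it with the fingers closed and turned for the fin.

Request:
move_arm(steps=[-150,-180,-64,20,-587,-691,-64,88,-587,-691,-64,88,-587,-691,-64,88,-587,-691,-64,88,-587,-691,-64,88,-587,-691,-64,88,-587,-691,-64,88,-587,-691,-64,88,-587,-691,-64,88,-587,-691,-64,88,-587,-691,-64,88,-587,-691,-64,88,-587,-691,-64,88,-587,-691,-64,88,-587,-691,-64,88,-587,-691,-64,88,-587,-691,-64,88,-587,-691,-64,88,-587,-691,-64,88], jaw=0)

```text
clock: 1.77
tool_pos: [0.5177, -0.1484, 0.2559]
tool_rot: [-2.458, -1.957, -0.001]
ft_force: [0.5, 0.9, -0.0]
gripper_width: 0.0002
finger_force: 0.0
```

```bash
cat >> h.py <<'E'
def wrist(name):
    from station import read_state, eyes
    s=read_state(); c=eyes.capture('wrist'); T=np.eye(4); T[:3,:3]=R.from_rotvec(s['tool_rot']).as_matrix(); T[:3,3]=s['tool_pos']
    cv2.imwrite(f'pics/{name}.png',cv2.resize(c['image'],(800,600))); pickle.dump((c,T@np.array(c['hand_eye'])),open(name+'.pkl','wb'))
    M=T[:3,:3]; print(s['clock'],s['tool_pos'].round(4),'y heading',np.degrees(np.arctan2(M[1,1],M[0,1])).round(2),'z',M[:,2].round(3)); print([k for k in c])
    return c,T
def to_tool(T,p): return (T[:3,:3].T@(np.array(p)-T[:3,3])*1000).round(1)
E
python3 - <<'E'
from h import *
c,T=wrist('w0'); print(np.array(c['hand_eye']).round(3))
print(to_tool(T,[.55,-.216,.26]))
E
```

```text
1.7667 [ 0.5177 -0.1484  0.2559] y heading -12.94 z [ 0.  0. -1.]
['image', 'mtx', 'hand_eye']
[[-0.001  0.957  0.289  0.08 ]
 [ 1.     0.001  0.001  0.   ]
 [ 0.     0.289 -0.957 -0.187]
 [ 0.     0.     0.     1.   ]]
[-58.6  46.6  -4.1]
```

View pics/w0.png

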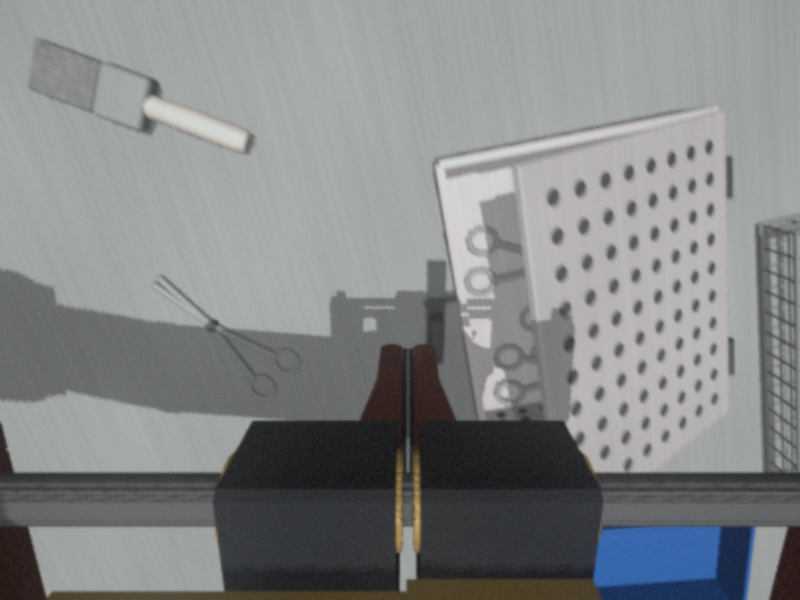

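The wrist view shows the bar vertical near column 437, rows 260–360, so the tool is aligned with it. The lid is still ajar, with its free edge near column 525. Next I'll go over the lid's front half and press down.

Request:
move_arm(steps=[-26,38,10,0,-52,76,30,0,-52,76,56,0,-52,76,66,0,-52,76,76,0,-52,76,86,0,-52,76,96,0,-52,76,106,0,-52,76,116,0,-52,76,126,0,-52,76,136,0,-52,76,146,0,-52,76,156,0,-52,76,166,0,-52,76,174,0])

```text
clock: 3.07
tool_pos: [0.5793, -0.2144, 0.0805]
tool_rot: [-2.458, -1.955, 0.001]
ft_force: [-0.1, 0.6, 0.8]
gripper_width: 0.0004
finger_force: 0.6
```

Request:
move_arm(steps=[0,0,5,0,0,0,9,0,0,0,12,0,0,0,14,0,0,0,15,0,0,0,15,0])

```text
clock: 3.57
tool_pos: [0.5797, -0.2146, 0.0669]
tool_rot: [2.458, 1.956, 0.0]
ft_force: [0.7, 0.1, 0.5]
gripper_width: 0.0009
finger_force: 0.0
```

Request:
move_arm(steps=[0,0,1,0,0,0,2,0,0,0,3,0,0,0,4,0,0,0,4,0])

```text
clock: 3.98
tool_pos: [0.5796, -0.2145, 0.0627]
tool_rot: [2.459, 1.956, -0.0]
ft_force: [-1.0, -0.2, 1.7]
gripper_width: 0.0003
finger_force: 0.3
```

```bash
python3 - <<'E'
from h import *
c,T=wrist('w1')
from station import read_state,eyes
print(read_state()['ft_force'])
c=eyes.capture('scene'); cv2.imwrite('pics/scene1.png',cv2.resize(c['image'][120:300,50:290],(800,600)))
E
```

```text
3.9833 [ 0.5796 -0.2145  0.0627] y heading -13.0 z [-0. -0. -1.]
['image', 'mtx', 'hand_eye']
[0.14780024 0.09266005 1.17740104]
```

View pics/scene1.png

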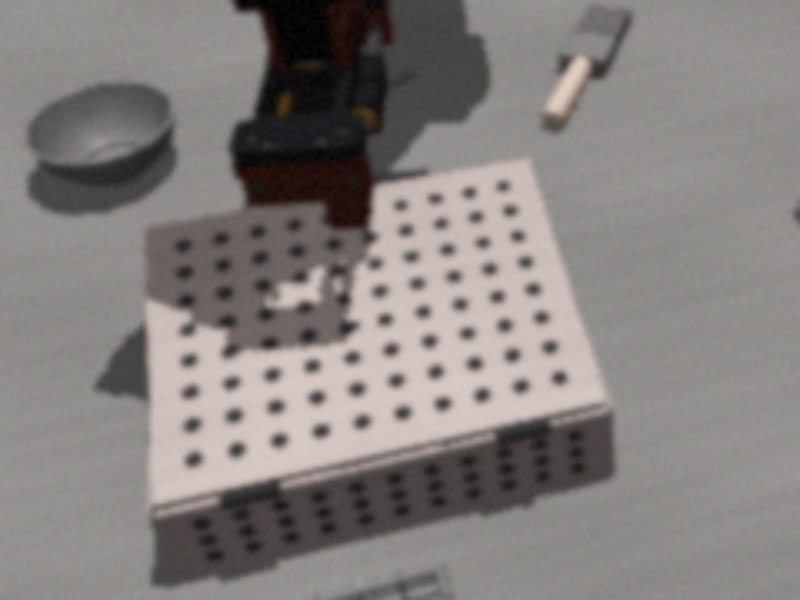

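The scene view shows the closed fingertips on the lid near its front edge, at (345,222), and the lid nearly flat. The force is still low, so I'll press on until it rises.

Request:
move_arm(steps=[0,0,1,0,0,0,2,0,0,0,3,0,0,0,4,0,0,0,4,0])

```text
clock: 4.5
tool_pos: [0.5795, -0.2145, 0.0586]
tool_rot: [-2.458, -1.956, 0.0]
ft_force: [-0.0, -0.7, -0.5]
gripper_width: 0.0006
finger_force: 0.2
```

No force rise, so I'll look before going on.

```bash
python3 - <<'E'
from h import *
from station import eyes
c,T=wrist('w2')
c2=eyes.capture('top')['image']
cv2.imwrite('pics/both.png',np.hstack([cv2.resize(c['image'],(400,300)),cv2.resize(c2[90:240,270:470],(400,300))]))
E
```

```text
4.5 [ 0.5795 -0.2145  0.0586] y heading -13.0 z [-0.  0. -1.]
['image', 'mtx', 'hand_eye']
```

View pics/both.png

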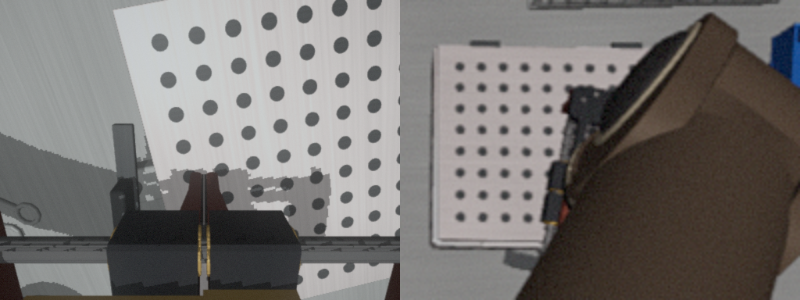

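```bash
cat >> h.py <<'E'
def ray(c,px,T=None):
    a=cast(c,px,0,T)[0]; o=np.array(c['origin']) if T is None else T[:3,3]; return o,(a-o)/np.linalg.norm(a-o)
def tri(r1,r2):
    (o1,d1),(o2,d2)=r1,r2; t=np.linalg.lstsq(np.c_[d1,-d2],o2-o1,rcond=None)[0]; a,b=o1+t[0]*d1,o2+t[1]*d2; return (a+b)/2,np.linalg.norm(a-b)
E
python3 - <<'E'
from h import *
from station import eyes
t=eyes.capture('top'); s=eyes.capture('scene'); w,T=pickle.load(open('w2.pkl','rb'))
pickle.dump((t,s),open('ts.pkl','wb'))
A=cv2.resize(t['image'][190:220,278:308],(400,400),interpolation=2)
B=cv2.resize(s['image'][150:190,185:225],(400,400),interpolation=2)
# blob centres of lid holes in wrist view and top
cv2.imwrite('pics/cor.png',np.hstack([A,B]))
print(tri(ray(t,[288.5,210]),ray(w,[149,13],T)))
E
```

```text
(array([ 0.55465766, -0.09469413,  0.07934592]), np.float64(0.0019548215224308722))
```

View pics/cor.png

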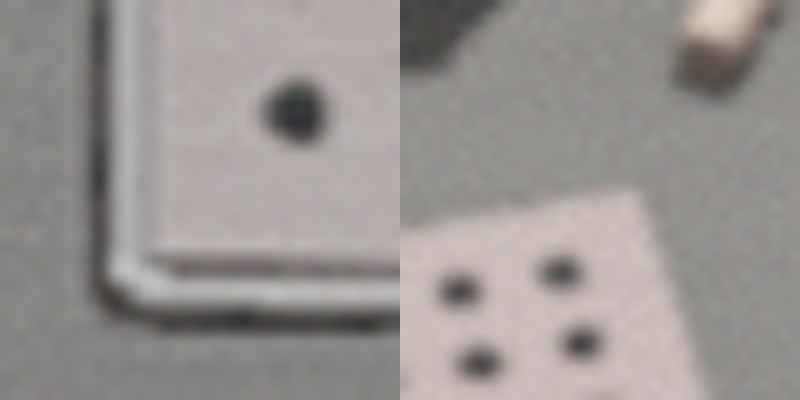

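```bash
python3 - <<'E'
from h import *
t,s=pickle.load(open('ts.pkl','rb')); w,T=pickle.load(open('w2.pkl','rb')); 
a,b,c=ray(t,[289.6,208.8]),ray(s,[208.5,169]),ray(w,[149,13],T)
for p in [(a,b),(a,c),(b,c)]: print(tri(*p)[0].round(4),tri(*p)[1].round(4))
# where the true TCP should project in the wrist view (512 and 800 px)
H=np.linalg.inv(np.array(w['hand_eye'])); p=H[:3,3]; q=np.array(w['mtx'])@[p[0],-p[1],-p[2]]; print(q[:2]/q[2], q[:2]/q[2]/.64)
# basket hinge-side lid corners
print(w['image'][200:260:6,262].tolist())
E
```

```text
[ 0.556  -0.0956  0.0877] 0.0028
[ 0.5564 -0.0964  0.0862] 0.0018
[ 0.5576 -0.0954  0.0883] 0.0018
[260.13241773 221.59161446] [406.45690271 346.2368976 ]
[[198, 198, 200], [198, 200, 202], [199, 200, 201], [142, 142, 145], [64, 62, 64], [61, 61, 61], [58, 59, 61], [54, 55, 58], [52, 51, 52], [50, 50, 54]]
```

```bash
python3 - <<'E'
from h import *
t,s=pickle.load(open('ts.pkl','rb')); w,T=pickle.load(open('w2.pkl','rb'))
print(tri(ray(t,[290,113]),ray(s,[231.5,241.5])))
s0=pickle.load(open('scene.pkl','rb'));t0=pickle.load(open('top.pkl','rb'))
# initial: lid front-left corner, front-right corner
print('init',tri(ray(t0,np.array([454,298])*.64),ray(s0,np.array([328,226])*.64)),tri(ray(t0,np.array([673,297])*.64),ray(s0,np.array([128,258])*.64)))
A=cv2.resize(s['image'][150:200,110:190],(800,500),interpolation=2); cv2.imwrite('pics/tip.png',A)
E
```

```text
(array([ 0.75371867, -0.10347976,  0.06492839]), np.float64(0.0026805672279677866))
init (array([ 0.58183214, -0.09236125,  0.16728322]), np.float64(0.0016424963697787732)) (array([ 0.57766354, -0.33245453,  0.17255305]), np.float64(0.0005962541780968556))
```

View pics/tip.png

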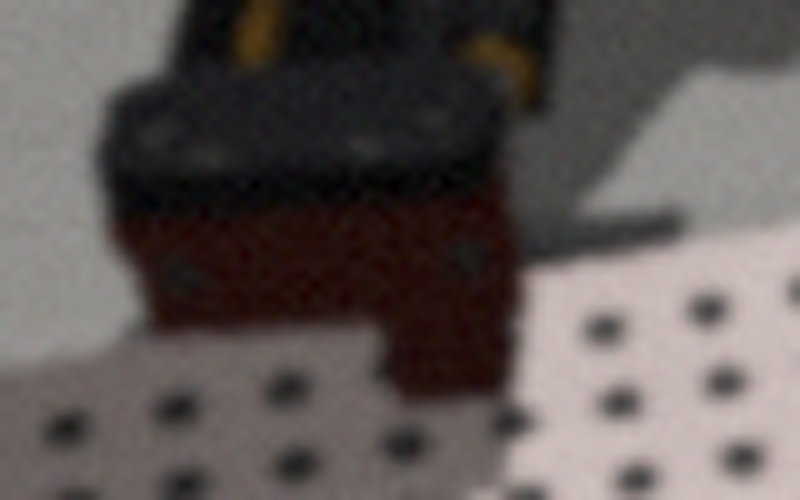

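```bash
python3 - <<'E'
from h import *
from station import read_state
t,s=pickle.load(open('ts.pkl','rb')); st=read_state(); print(st['tool_pos'],st['ft_force'],st['ft_torque'],st['joint_efforts'].round(2) if hasattr(st['joint_efforts'],'round') else st['joint_efforts'])
Rm=R.from_rotvec(s['attitude']).as_matrix()
for z in (.0586,.07,.08,.085,.09):
    p=Rm.T@(np.array([.5795,-.2145,z])-s['origin']); q=s['mtx']@np.array([p[0],-p[1],-p[2]]); q=q[:2]/q[2]; print(z,q.round(1),((q-[110,150])*10).round())
E
```

```text
[ 0.57970329 -0.21444495  0.05880333] [-0.36685598  0.29474073 -0.16335285] [-0.0692096   0.07972468  0.0525786 ] [ 3.000e-02 -5.841e+01  1.248e+01 -2.236e+01 -3.000e-02  5.000e-02
  0.000e+00]
0.0586 [156.9 197.6] [469. 476.]
0.07 [156.  193.5] [460. 435.]
0.08 [155.2 189.9] [452. 399.]
0.085 [154.8 188.1] [448. 381.]
0.09 [154.4 186.3] [444. 363.]
```

The crop shows the finger's visible bottom at about (155,189.5), which fits z≈0.081 on the lid. The lid's front corner triangulates to z≈0.087, so the lid is still at about 0.1 rad. I'll write a numeric lid-angle check, lower a little more, and see whether the lid follows.

```bash
cat >> h.py <<'E'
def proj(c,p):
    q=R.from_rotvec(c['attitude']).as_matrix().T@(np.array(p)-c['origin']); q=c['mtx']@np.array([q[0],-q[1],-q[2]]); return q[:2]/q[2]
CEN,YAW=np.array([.649,-.2182]),-.021
def b2w(x,y,z): return np.array([*(CEN+R.from_euler('z',YAW).as_matrix()[:2,:2]@[x,y]),z])
def lid(s):
    """scene picture -> front-left lid corner pixel and lid angle"""
    g=cv2.GaussianBlur(s['image'],(3,3),0).astype(int); m=((g.mean(2)>140)&(g[:,:,2]-g[:,:,0]>4)).astype(np.uint8)
    n,L,st,ce=cv2.connectedComponentsWithStats(m); st=st[1:]; i=1+max(range(len(st)),key=lambda k:st[k,4] if st[k,0]<190 else 0)
    q=np.argwhere(L==i)[:,::-1]; c=q[np.argmax(q@[1,-2.5])]
    th=np.linspace(0,.65,131); P=np.array([proj(s,b2w(.1-.2*np.cos(a)-.003*np.sin(a),.12,.063+.2*np.sin(a)+.003*np.cos(a))) for a in th]); d=np.linalg.norm(P-c,axis=1)
    return c,th[d.argmin()].round(3),d.min().round(2),P[0].round(1)
E
python3 - <<'E'
from h import *
t,s=pickle.load(open('ts.pkl','rb')); s0=pickle.load(open('scene.pkl','rb'))
print(lid(s0),lid(s))
E
```

```text
(array([208, 143]), np.float64(0.56), np.float64(0.97), array([207.9, 175.6])) (array([298,  53]), np.float64(0.65), np.float64(124.94), array([207.9, 175.6]))
```

Request:
move_arm(steps=[0,0,2,0,0,0,4,0,0,0,6,0,0,0,6,0])

```text
clock: 5.03
tool_pos: [0.5794, -0.2145, 0.0524]
tool_rot: [-2.458, -1.956, 0.0]
ft_force: [-0.6, -0.6, 0.5]
gripper_width: 0.0006
finger_force: 0.0
```

```bash
python3 - <<'E'
from h import *
from station import eyes,read_state
s=eyes.capture('scene');pickle.dump(s,open('s3.pkl','wb')); print(lid(s),read_state()['ft_force'])
E
```

```text
(array([298,  53]), np.float64(0.65), np.float64(124.94), array([207.9, 175.6])) [ 0.41759463 -0.06438726  0.35278785]
```

```bash
sed -i "s/    n,L,st,ce=/    m[:135]=0; m[:,245:]=0\n    n,L,st,ce=/" h.py; python3 - <<'E'
from h import *
for f in ('scene','s3'): print(lid(pickle.load(open(f+'.pkl','rb'))))
print(lid(pickle.load(open('ts.pkl','rb'))[1]))
E
```

```text
(array([208, 143]), np.float64(0.56), np.float64(0.97), array([207.9, 175.6]))
(array([244, 135]), np.float64(0.65), np.float64(36.65), array([207.9, 175.6]))
(array([225, 136]), np.float64(0.65), np.float64(17.71), array([207.9, 175.6]))
```

```bash
python3 - <<'E'
from h import *
for f in ('scene','s3'):
    s=pickle.load(open(f+'.pkl','rb'))['image']; print(f,[s[y,x].tolist() for y,x in ((180,203),(185,200),(150,215),(165,225),(180,225))])
    print(s[155:185,200].mean(1).round().astype(int).tolist())
E
```

```text
scene [[165, 168, 182], [166, 167, 182], [161, 172, 187], [128, 131, 133], [125, 131, 133]]
[56, 85, 135, 166, 176, 181, 180, 172, 154, 135, 122, 139, 160, 172, 177, 175, 177, 174, 172, 176, 177, 177, 178, 175, 173, 173, 181, 175, 176, 174]
s3 [[162, 165, 175], [173, 176, 191], [178, 191, 206], [143, 142, 146], [143, 147, 149]]
[141, 142, 142, 143, 145, 146, 144, 145, 142, 146, 150, 149, 143, 148, 146, 145, 142, 155, 180, 192, 192, 184, 163, 119, 98, 129, 172, 191, 193, 188]
```

```bash
sed -i "s/mean(2)>140)&(g\[:,:,2\]-g\[:,:,0\]>4)/mean(2)>156)\&(g[:,:,2]-g[:,:,0]>6)/" h.py; python3 - <<'E'
from h import *
for f in ('scene','s3'): print(lid(pickle.load(open(f+'.pkl','rb'))))
print(lid(pickle.load(open('ts.pkl','rb'))[1]))
E
```

```text
(array([208, 144]), np.float64(0.535), np.float64(1.07), array([207.9, 175.6]))
(array([208, 171]), np.float64(0.065), np.float64(0.54), array([207.9, 175.6]))
(array([208, 169]), np.float64(0.095), np.float64(0.71), array([207.9, 175.6]))
```

The lid follows the tool (0.095 → 0.065 rad), but it sits about 24 mm above the tip. I'll lift off and check what the lid does.

Request:
move_arm(steps=[0,0,-15,0,0,0,-35,0,0,0,-60,0,0,0,-90,0,0,0,-100,0,0,0,-100,0])

```text
clock: 5.58
tool_pos: [0.5812, -0.2153, 0.1556]
tool_rot: [2.456, 1.953, 0.005]
ft_force: [0.5, 0.3, -1.1]
gripper_width: 0.0
finger_force: 0.0
```

```bash
python3 - <<'E'
from h import *
from station import eyes,read_state
s=eyes.capture('scene');pickle.dump(s,open('s4.pkl','wb')); print(lid(s),read_state()['ft_force'])
c,T=wrist('w4')
cv2.imwrite('pics/pair.png',np.hstack([cv2.resize(c['image'],(400,300)),cv2.resize(s['image'][130:280,70:270],(400,300))]))
E
```

```text
(array([208, 171]), np.float64(0.065), np.float64(0.54), array([207.9, 175.6])) [-0.25654184  1.04355577 -0.0097423 ]
5.6333 [ 0.5803 -0.2145  0.1536] y heading -12.98 z [ 0.002 -0.    -1.   ]
['image', 'mtx', 'hand_eye']
```

View pics/pair.png

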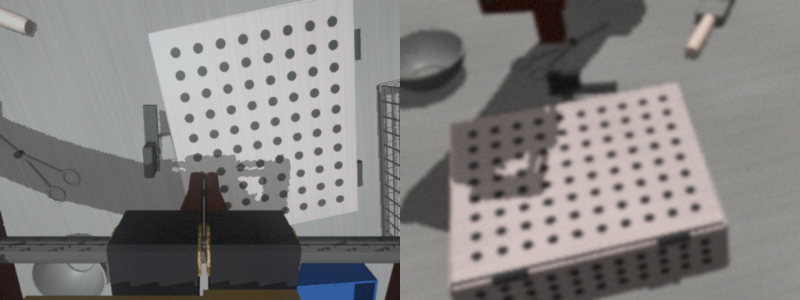

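The lid stays put when released, still slightly open at 0.065 rad, and the turnbutton is undisturbed (left pane, column 150, rows 105–175). I'll press again at a slightly different spot.

Request:
move_arm(steps=[-21,-3,20,0,-21,-3,40,0,-21,-3,60,0,-21,-3,70,0,-21,-3,75,0,-21,-3,79,0,-21,-3,82,0,-21,-3,85,0])

```text
clock: 6.35
tool_pos: [0.5724, -0.2344, 0.0681]
tool_rot: [2.458, 1.956, 0.001]
ft_force: [0.5, 0.4, 0.8]
gripper_width: 0.0005
finger_force: 0.0
```

```bash
python3 - <<'E'
from h import *
from station import eyes,read_state
s=eyes.capture('scene'); print(lid(s),read_state()['ft_force'],read_state()['tool_pos'])
E
```

```text
(array([208, 171]), np.float64(0.065), np.float64(0.54), array([207.9, 175.6])) [-0.43633992  0.9002443  -1.02464682] [ 0.57217991 -0.23419391  0.06770611]
```

Request:
move_arm(steps=[0,0,5,0,0,0,10,0,0,0,15,0,0,0,18,0,0,0,20,0,0,0,22,0])

```text
clock: 6.9
tool_pos: [0.5718, -0.2342, 0.0456]
tool_rot: [-2.458, -1.955, 0.0]
ft_force: [-1.0, 0.7, 1.3]
gripper_width: 0.0002
finger_force: 0.6
```

```bash
python3 - <<'E'
from h import *
from station import eyes,read_state
s=eyes.capture('scene'); print(lid(s),read_state()['ft_force'],read_state()['tool_pos'])
E
```

```text
(array([207, 173]), np.float64(0.04), np.float64(0.65), array([207.9, 175.6])) [-0.12793446 -0.39930674  0.44405632] [ 0.57171115 -0.23417892  0.04533806]
```

Request:
move_arm(steps=[0,0,1,0,0,0,2,0,0,0,3,0,0,0,4,0,0,0,5,0,0,0,6,0])

```text
clock: 7.45
tool_pos: [0.572, -0.2344, 0.0402]
tool_rot: [-2.459, -1.956, -0.0]
ft_force: [-4.9, 2.6, 15.1]
gripper_width: 0.0007
finger_force: 8.0
```

```bash
python3 - <<'E'
from h import *
from station import eyes,read_state
s=eyes.capture('scene'); print(lid(s),read_state()['ft_force'],read_state()['tool_pos'])
E
```

```text
(array([208, 175]), np.float64(0.01), np.float64(0.23), array([207.9, 175.6])) [-2.80154768  1.53289792  5.86973229] [ 0.57196731 -0.23432533  0.04036538]
```

The force rose to 15 N at TCP reading 0.040 with the lid reading ~0.01 rad, so the lid is on its stop. The Z reading disagrees with the cameras by about 25 mm, so before the fin I'll check the wrist-camera geometry against known features while lifting off.

Request:
move_arm(steps=[0,0,-15,0,0,0,-40,0,0,0,-70,0,0,0,-110,0,0,0,-140,0,0,0,-140,0,0,0,-140,0], jaw=60)

```text
clock: 8.08
tool_pos: [0.5731, -0.2347, 0.1816]
tool_rot: [2.456, 1.954, 0.004]
ft_force: [0.1, 0.6, -1.7]
gripper_width: 0.0436
finger_force: 0.0
```

```bash
python3 - <<'E'
from h import *
from station import eyes,read_state
s=eyes.capture('scene'); print('lid',lid(s))
c,T=pickle.load(open('w4.pkl','rb'))
print(cast(c,[[192,43.5]],.08,T),cast(c,[[422.4,12.8]],.066,T), T[:3,3])
# at TCP/cam raised by dz
for dz in (.01,.026):
    U=T.copy();U[2,3]+=dz; print(dz,cast(c,[[192,43.5]],.08,U),cast(c,[[422.4,12.8]],.066,U))
c,T=wrist('w5')
E
```

```text
lid (array([209, 176]), np.float64(0.0), np.float64(1.19), array([207.9, 175.6]))
[[ 0.55647632 -0.09630119  0.08      ]] [[ 0.7297093  -0.11271747  0.066     ]] [ 0.59825102 -0.13675365  0.34102361]
0.01 [[ 0.5548759  -0.09475143  0.08      ]] [[ 0.73448919 -0.11184351  0.066     ]]
0.026 [[ 0.55231523 -0.09227181  0.08      ]] [[ 0.74213701 -0.11044516  0.066     ]]
8.1333 [ 0.5722 -0.234   0.1799] y heading -12.98 z [ 0.001  0.    -1.   ]
['image', 'mtx', 'hand_eye']
```

View pics/w5.png

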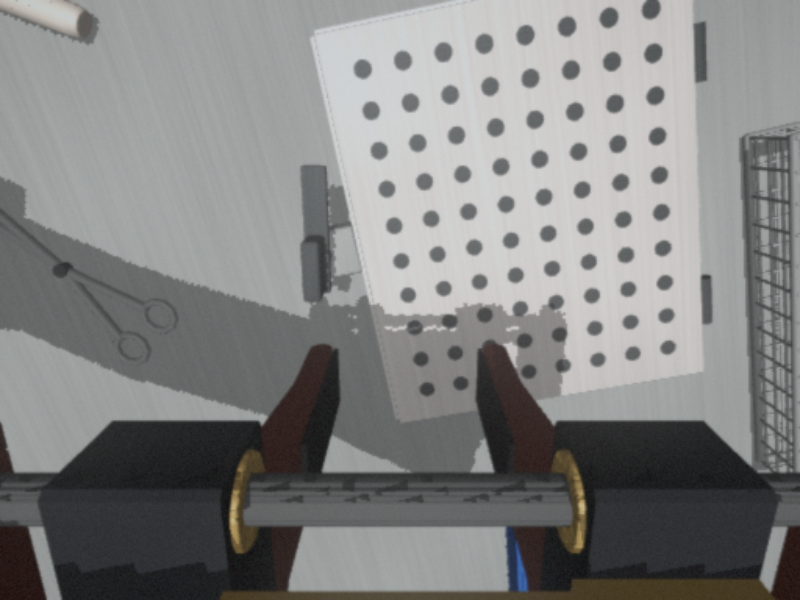

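The lid reads shut (0.0). The picture shows lid corners at (312,35), (400,421) and (702,371), the bar's long end at (314,165), and the fin at columns 301–327, rows 237–300. Checking the camera height against the lid's known size.

```bash
python3 - <<'E'
from h import *
c,T=pickle.load(open('w5.pkl','rb'))
px=np.array([[312,35],[400,421],[702,371]])*.64
exp=np.array([b2w(-.1,.12,.066),b2w(-.1,-.12,.066),b2w(.1,-.12,.066)])
for dz in (0,.013,.026,.035):
    U=T.copy();U[2,3]+=dz; P=cast(c,px,.066,U); print(dz,'len',np.linalg.norm(P[0]-P[1]).round(4),np.linalg.norm(P[1]-P[2]).round(4)); print((P-exp).round(4)[:,:2].tolist())
    print('   fin',cast(c,np.array([[313,237],[313,300],[313,268]])*.64,.101,U).round(4)[:,:2].tolist(),'bar end',cast(c,[[314*.64,166*.64]],.079,U).round(4)[0,:2])
print('pivot exp',b2w(-.125,0,.1)); print(c['mtx'])
t,s=pickle.load(open('ts.pkl','rb')); t0=pickle.load(open('top.pkl','rb'))
print('top fin centre',cast(t0,[[352.6,223.2]],.101))
E
```

```text
0 len 0.2373 0.1979
[[0.0011, 0.0008], [-0.0016, 0.0035], [-0.0038, -0.0007]]
   fin [[0.5308, -0.1953], [0.5211, -0.2288], [0.5261, -0.2115]] bar end [ 0.5373 -0.1608]
0.013 len 0.2476 0.2064
[[-0.0005, 0.0034], [-0.0036, -0.0041], [0.0027, -0.0087]]
   fin [[0.5279, -0.1972], [0.5178, -0.2323], [0.523, -0.2142]] bar end [ 0.5349 -0.161 ]
0.026 len 0.2578 0.215
[[-0.0022, 0.006], [-0.0055, -0.0117], [0.0093, -0.0167]]
   fin [[0.5249, -0.1991], [0.5144, -0.2358], [0.5198, -0.2168]] bar end [ 0.5325 -0.1612]
0.035 len 0.2649 0.2209
[[-0.0033, 0.0079], [-0.0069, -0.0169], [0.0138, -0.0222]]
   fin [[0.5229, -0.2004], [0.512, -0.2383], [0.5177, -0.2187]] bar end [ 0.5308 -0.1614]
pivot exp [ 0.52402756 -0.21557519  0.1       ]
[[328.8241108    0.         260.64730772]
 [  0.         328.8241108  185.39968103]
 [  0.           0.           1.        ]]
top fin centre [[ 0.52544047 -0.21376277  0.101     ]]
```

The Z reading is right to about 3 mm and the lid is at its shut height. The fin is near (0.525,−0.2145) with heading 77°, already square to the jaws. Going around the fin.

Request:
move_arm(steps=[4,-25,20,0,8,-50,40,0,8,-50,60,0,8,-50,75,0,8,-50,85,0,8,-50,92,0,8,-50,96,0,8,-50,96,0])

```text
clock: 8.85
tool_pos: [0.5247, -0.2153, 0.0829]
tool_rot: [-2.458, -1.955, 0.002]
ft_force: [-0.2, -0.6, -0.2]
gripper_width: 0.0596
finger_force: 0.0
```

Request:
move_arm(steps=[0,0,0,0,0,0,0,0,0,0,0,0,0,0,0,0,0,0,0,0,0,0,0,0,0,0,0,0,0,0,0,0], jaw=0)

```text
clock: 9.52
tool_pos: [0.5251, -0.2152, 0.0839]
tool_rot: [2.459, 1.956, 0.0]
ft_force: [0.4, 0.7, 0.9]
gripper_width: 0.0097
finger_force: 0.0
```

Request:
move_arm(steps=[0,0,0,0,0,0,0,0,0,0,0,0])

```text
clock: 9.77
tool_pos: [0.525, -0.2152, 0.0838]
tool_rot: [-2.459, -1.956, 0.0]
ft_force: [1.7, 0.3, -0.2]
gripper_width: 0.0004
finger_force: 0.0
```

The jaws closed over nothing, so the fingers really end about 25 mm above the reported TCP, consistent with the lid contact. I'll open and go 25 mm lower.

Request:
move_arm(steps=[0,0,0,0,0,0,0,0,0,0,0,0,0,0,0,0,0,0,0,0,0,0,6,0,0,0,12,0,0,0,18,0,0,0,22,0,0,0,24,0,0,0,24,0], jaw=50)

```text
clock: 10.68
tool_pos: [0.5246, -0.2151, 0.0591]
tool_rot: [-2.458, -1.955, 0.001]
ft_force: [-0.2, 0.9, -0.4]
gripper_width: 0.0503
finger_force: 0.0
```

Request:
move_arm(steps=[0,0,0,0,0,0,0,0,0,0,0,0,0,0,0,0,0,0,0,0,0,0,0,0,0,0,0,0,0,0,0,0,0,0,0,0,0,0,0,0], jaw=0)

```text
clock: 11.52
tool_pos: [0.5231, -0.2148, 0.0597]
tool_rot: [-2.456, -1.953, 0.002]
ft_force: [-5.4, 2.0, 4.9]
gripper_width: 0.0098
finger_force: 30.0
```

The fin is gripped (9.8 mm opening, 30 N). Now turning clockwise, with a 2 mm shift onto the pivot.

Request:
move_arm(steps=[0,-2,0,2,0,-2,0,7,0,-2,0,12,0,-2,0,17,0,-2,0,22,0,-2,0,27,0,-2,0,32,0,-2,0,37,0,-2,0,42])

```text
clock: 12.27
tool_pos: [0.5225, -0.2144, 0.0598]
tool_rot: [-2.997, -0.938, 0.001]
ft_force: [-1.7, 1.1, 0.7]
gripper_width: 0.0098
finger_force: 30.0
```

Request:
move_arm(steps=[0,0,0,5,0,0,0,10,0,0,0,15,0,0,0,20,0,0,0,25,0,0,0,30,0,0,0,34,0,0,0,36.5,0,0,0,36.5,0,0,0,36.5])

```text
clock: 13.1
tool_pos: [0.5223, -0.2138, 0.0597]
tool_rot: [-3.14, 0.04, 0.003]
ft_force: [-4.5, 3.7, 4.1]
gripper_width: 0.0101
finger_force: 30.0
```

```bash
python3 - <<'E'
from h import *
from station import eyes,read_state
c,T=wrist('w6'); s=read_state(); print(s['ft_force'],s['ft_torque'],s['gripper_width']); print(lid(eyes.capture('scene')))
E
```

```text
13.1 [ 0.5223 -0.2138  0.0597] y heading -91.47 z [-0.002  0.002 -1.   ]
['image', 'mtx', 'hand_eye']
[-3.64146641  2.91488126  4.5977936 ] [ 0.80610331  1.07298325 -0.07114451] 0.009771267628831319
(array([209, 176]), np.float64(0.0), np.float64(1.19), array([207.9, 175.6]))
```

Request:
move_arm(steps=[0,0,0,0,0,0,0,0,0,0,0,0,0,0,0,0,0,0,0,0,0,0,-10,0,0,0,-25,0,0,0,-50,0,0,0,-80,0,0,0,-110,0,0,0,-140,0,0,0,-140,0,0,0,-140,0], jaw=40)

```text
clock: 14.28
tool_pos: [0.524, -0.2155, 0.2025]
tool_rot: [3.141, -0.041, 0.006]
ft_force: [0.2, -0.9, -0.7]
gripper_width: 0.0399
finger_force: 0.0
```

```bash
python3 - <<'E'
from h import *
from station import eyes,read_state
c,T=wrist('w7'); print(read_state()['ft_force']); T=T@np.array(c['hand_eye'])
print(lid(eyes.capture('scene')))
# dark bar against the bright lid near the pivot: cast dark pixels onto z=.079, basket frame
g=c['image'].astype(int).mean(2); q=np.argwhere(g<110)[:,::-1]
P=cast(c,q,.079,T)[:,:2]-CEN; B=P@R.from_euler('z',YAW).as_matrix()[:2,:2]
k=(B[:,0]>-.098)&(B[:,0]<-.06)&(abs(B[:,1])<.03); print(k.sum())
x,y=B[k].T
for a in np.arange(-.098,-.06,.005):
    j=(x>=a)&(x<a+.005); print(round(a,3),j.sum(),(y[j].min().round(4),y[j].max().round(4)) if j.any() else '')
E
```

```text
14.2833 [ 0.524  -0.2155  0.2025] y heading -91.5 z [ 0.004 -0.001 -1.   ]
['image', 'mtx', 'hand_eye']
[-0.64942626  0.48261941 -0.91615537]
(array([208, 176]), np.float64(0.0), np.float64(0.44), array([207.9, 175.6]))
112
-0.098 61 (np.float64(-0.004), np.float64(0.0084))
-0.093 1 (np.float64(0.0055), np.float64(0.0055))
-0.088 4 (np.float64(-0.0049), np.float64(-0.0049))
-0.083 17 (np.float64(-0.0087), np.float64(0.0091))
-0.078 28 (np.float64(-0.0087), np.float64(0.0091))
-0.073 1 (np.float64(0.0053), np.float64(0.0053))
-0.068 0 
-0.063 0
```

```bash
python3 - <<'E'
from h import *
c,T=pickle.load(open('w7.pkl','rb'))
g=c['image'].astype(int).mean(2)
Rb=R.from_euler('z',YAW).as_matrix()[:2,:2]
for thr in (130,150):
    q=np.argwhere(g<thr)[:,::-1]; B=(cast(c,q,.079,T)[:,:2]-CEN)@Rb
    k=(B[:,0]>-.097)&(B[:,0]<-.055)&(abs(B[:,1])<.025); m=np.zeros(g.shape,np.uint8); m[q[k,1],q[k,0]]=255
    n,L,st,ce=cv2.connectedComponentsWithStats(m); i=1+st[1:,4].argmax()
    p=np.argwhere(L==i)[:,::-1]; b=(cast(c,p,.079,T)[:,:2]-CEN)@Rb
    print(thr,len(b),'x',b[:,0].min(),b[:,0].max())
    for a in np.arange(-.097,-.055,.005):
        j=(b[:,0]>=a)&(b[:,0]<a+.005)
        if j.any(): print(round(a,3),j.sum(),b[j,1].min().round(4),b[j,1].max().round(4))
E
```

```text
130 530 x -0.09640150607792992 -0.07022325487199199
-0.097 75 -0.0049 0.0084
-0.092 70 -0.0049 0.0074
-0.087 84 -0.0049 0.0073
-0.082 129 -0.0124 0.0147
-0.077 153 -0.0124 0.0147
-0.072 19 -0.0049 0.0071
150 647 x -0.09640752781756592 -0.07021167832645996
-0.097 123 -0.0068 0.0197
-0.092 85 -0.0068 0.0083
-0.087 102 -0.0068 0.0083
-0.082 140 -0.0134 0.0156
-0.077 167 -0.0133 0.0156
-0.072 30 -0.0059 0.0081
```

The bar lies across the lid edge with straight sides and its tip at x −70, as expected for a full quarter turn, and the lid is shut. Handing in.

```bash
python3 -c "
from station import order; print(order.close_job())"
```

```text
the job is handed in; nothing more can be done
None
```

The larger basket's lid is pressed fully shut and its turnbutton lies squarely across the front edge (lid reads 0.0 rad, button about 1.57 rad by tool heading). The smaller basket was not touched, and I handed the job in at about 14 s.

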